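# Stow the boat fittings in the parts well

### The job

Stow the fittings for the next boat in the open parts well on the drafting table: the brass anchor, the longer of the two steel horn cleats, and the wooden pulley block. Lay all three flat on the bottom of the well, the same side up as they lie now, so that the flap could be closed over them.

Things in the scene. Friction and masses are not known exactly. Their poses are not given: they have to be found in the camera images.
- well: Parts well: open dark wooden box fixed to the table, 190 (x) by 320 (y) by 65 mm high, walls 10 mm, floor 8 mm thick; inside 170 x 300 mm. Its plywood flap, hinged on the +x rim, is folded back, slopes down to the table beyond and stays there; no need to touch it. Origin: centre of the underside, on the table; z up. Place and yaw vary.
- anchor: Flat brass anchor, 0.36 kg, x = -71 to +55 mm, 90 mm wide, 16 thick. Shank along x, 12 mm wide, 16 high; curved arms at +x, arm tips near x = 20, y = +-40 mm; crossbar 74 mm long at x = -36, ring at -x end. Grip the shank across y at the origin (shank bare from x = -28 to +18). Origin: centre of its underside as it lies; z up.
- long_cleat: The longer of two like-shaped steel horn cleats, on its foot, 0.24 kg, 134 mm over the horns (x), 39 mm high. Foot 55 x 26 mm, 6 thick; above it a solid waist 38 mm (x) by 18 mm (y), 6 to 27 mm high; horns 12 mm thick on top. Grip the waist across y at the origin. The shorter cleat (84 mm) is a bystander. Origin: centre of its underside as it lies; z up.
- pulley_block: Light wooden pulley block lying on its cheek, 0.17 kg: oval shell 78 mm long (x), 44 mm wide (y), 30 mm high, brass sheave between two cheeks, steel eye at the +x end reaching x = 58 mm. Grip across y at the origin, where the sides are straight for 34 mm. Origin: centre of its underside as it lies; z up.

How it is judged:
By the outcome, as a careful person would: the job done as asked, in the order asked, and still so for the second after the job is handed in, with the robot touching nothing.
It also fails if it takes over 69 s, if anything falls off the work surface, if the arm or the gripper's body presses on something with over 40 N, if the wrist force passes 120 N, or if a joint passes its speed limit or range.

### The arm

A 6-joint arm with a two-finger parallel gripper is mounted at the origin on the work surface. World frame = base frame: x ahead of the robot, y to its left, z up, the work surface at z = 0. Lengths are in m, angles in rad, forces in N, time in s.
With the tool pointing down it reaches from about 0.35 to 0.85 m from the base axis. Payload 8.1 kg.
Tool frame: the origin (TCP) lies at the very end of the fingers, on their centre line; the grasp point (between the pads) lies 19 mm behind it; z points along the fingers, y is the direction in which the jaws open and shut (so a half turn about z gives the same grasp; the last joint's range is limited). The gripper opens to 93 mm and grips with 3 to 60 N. Pads are 15 mm wide; open, the fingers measure 128 mm over their backs; the gripper's body (75 mm by 188 mm) begins 65 mm behind the grasp point.
Start: joints at [1.221, 0.13, 1.488, -0, 1.523, -0.085], TCP at [0.157, 0.579, 0.185] pointing down, gripper open.
Joint ranges: [-2.96, 2.96], [-0.89, 2.26], [0.02, 2.5], [-1.34, 4.48], [0, 2.73], [-2.66, 2.66]. Speed limits (rad/s): [2.39, 2.39, 2.79, 3.14, 3.14, 3.14].

### API

Orientations are given as a rotation vector (axis times angle).
In Python, from plant import robot gives the robot as it stands.
- The arm moves only by the shell command python3 -m inch 'ROWS' [FORCE]. ROWS is JSON, a list that holds one entry, the list of rows, each a list of 7 numbers: the shift along the tool's x, y, z in cm, then the turn, a rotation vector about the tool's x, y, z in degrees, then the gripper command: -1 is fully open, 1 is shut, values between are in proportion. A call has 1 to 5 rows; each row shifts and turns the commanded pose from where the row before left it, along the tool's axes as they then stand; what a row does not reach is not made up. A row lasts 1/10 s, in which the tool goes at most 50 mm and 8.59 degrees, less where a joint would pass 70% of its speed; a pose out of reach is approached as far as the arm can. A call with a gripper value outside its range is refused whole. The fingers move at their own pace and stop on an object; FORCE is the grip in N (left out, the last holds). Time passes only in rows, so rows that do not move let the fingers close. It gives the time, the measured TCP pose, the force and the opening at its end, in the units of the state.
- robot.read_state(): the state, without advancing time (a new reading comes with each control period).
- robot.read_camera(name): name is "scene" or "top" or "wrist"; returns a dict with "image" (384x512x3 uint8, blue, green, red), "K" (3x3 intrinsics, pixels), "R" (3x3) and "t" (3): a world point X has camera coordinates R X + t; the wrist camera has in their place "tool_from_camera" (4x4, takes a point from camera to tool coordinates, whose origin is the TCP and whose axes are the flange's). Camera axes: x right, y down, z forward; pixel columns grow to the right and rows downward; lengths in m; the calibration is good to about 2 mm. A picture is of the moment at which its call begins: read the wrist's pose just before it. There is no depth.
- robot.close_job(): hands the job in, once; it reports no verdict.
The state is a dict: "t": time; "q": joint angles; "dq": joint speeds; "joint_torque": joint torques, N m; "tool_pos": TCP position; "orientation": TCP orientation; "force": force on the tool from outside, world axes, zero at the start; "wrist_torque": the same for the moment, N m; "opening": finger opening in m.
Only numpy, scipy, OpenCV 4.12 (cv2) and the standard library are available. Lean on these libraries where they do the work, as an engineer would, in place of code of your own. Each camera call takes 0.05 s, during which the arm holds its last target. There are 200 camera calls.

## Working session

There is one attempt and no reset: what is moved stays moved. The work goes in short steps, Python scripts to look and compute and a shell command to move; the robot and the scene stay as the last step left them, time stands still between calls to the robot, and variables do not carry over. Pictures are saved under pics/ and viewed, about 8 in all and at most 12, crops included, and the job is handed in when it is done.

```bash
ls; mkdir -p pics
python3 - <<'E'
from plant import robot
import cv2,pickle
s=robot.read_state();print(s)
for n in("top","scene"):
    c=robot.read_camera(n);cv2.imwrite(f"pics/{n}0.png",c["image"]);pickle.dump(c,open(f"pics/{n}0.pkl","wb"));print(n,c["K"],c["R"],c["t"])
E
```

```text
pics
{'t': 0.0, 'q': array([ 1.22058024e+00,  1.31127024e-01,  1.48921996e+00,  1.94236074e-05,
        1.52298895e+00, -8.54088050e-02]), 'dq': array([ 8.85283902e-04,  7.85578472e-05, -1.21501734e-04,  8.39419029e-04,
        1.40613395e-04, -7.93353668e-04]), 'joint_torque': array([-3.09824587e-03, -5.59863746e+01, -4.91739964e+01,  7.64266681e-02,
        3.58397292e-02, -6.55502140e-05]), 'tool_pos': array([0.15680454, 0.5785305 , 0.18354045]), 'orientation': array([-4.14693110e-01, -3.11370215e+00,  2.66671264e-03]), 'force': array([-0.35785535,  0.52090842, -0.09696469]), 'wrist_torque': array([0.00806544, 0.01995498, 0.09614725]), 'opening': 0.09282551043531456}
top [[358.05397895   0.         256.40539304]
 [  0.         358.05397895 191.13723336]
 [  0.           0.           1.        ]] [[ 0.02310088 -0.99939686 -0.02592826]
 [-0.98769398 -0.01880221 -0.15526453]
 [ 0.15468338  0.02919593 -0.98753261]] [0.00962117 0.52623384 1.02390739]
scene [[393.50610569   0.         247.97137871]
 [  0.         393.50610569 185.8587627 ]
 [  0.           0.           1.        ]] [[ 0.76023978  0.64949916  0.01365004]
 [ 0.472604   -0.53852288 -0.69759484]
 [-0.44573641  0.53679041 -0.71636242]] [-0.39306897 -0.22998774  1.35760598]
```

View pics/top0.png

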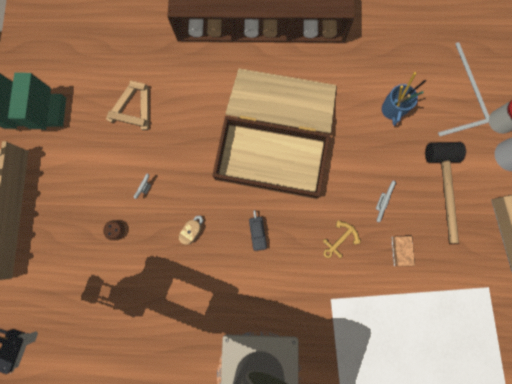

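View pics/scene0.png

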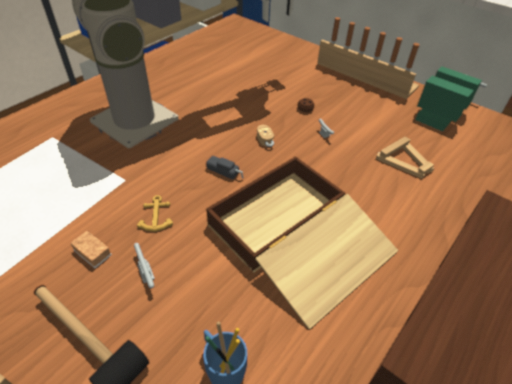

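Top view: the well is at about (273,157), with its flap folded toward the top. The anchor is at (342,240), the long cleat at (386,200), the short cleat at (143,187), the pale pulley block at (190,231), and a dark bystander at (258,231). The scene view agrees.

```bash
cat > h.py <<'E'
import numpy as np,cv2,pickle
from scipy.spatial.transform import Rotation as Ro
from plant import robot
def ray(c,uv,z):
    uv=np.atleast_2d(uv).astype(float); K=c["K"];R=c["R"];t=c["t"]
    d=np.c_[uv,np.ones(len(uv))]@np.linalg.inv(K).T@R; o=-R.T@t
    return (o+d*((z-o[2])/d[:,2])[:,None])
def wrist(name=None):
    s=robot.read_state();c=robot.read_camera("wrist");T=c["tool_from_camera"]
    Rt=Ro.from_rotvec(s["orientation"]).as_matrix()
    Rw=Rt@T[:3,:3];o=Rt@T[:3,3]+s["tool_pos"]
    c["R"]=Rw.T;c["t"]=-Rw.T@o;c["s"]=s
    if name: cv2.imwrite(f"pics/{name}.png",c["image"]);pickle.dump(c,open(f"pics/{name}.pkl","wb"))
    return c
def blob(c,mask,box,z,name=''):
    x0,y0,x1,y1=box;m=np.zeros_like(mask);m[y0:y1,x0:x1]=mask[y0:y1,x0:x1]
    n,l,st,_=cv2.connectedComponentsWithStats(m.astype(np.uint8))
    k=1+np.argmax(st[1:,4]);ys,xs=np.where(l==k)
    P=ray(c,np.c_[xs,ys],z)[:,:2].astype(np.float32)
    r=cv2.minAreaRect(P);mu=P.mean(0);w,v=np.linalg.eigh(np.cov(P.T));a=v[:,1]
    p=(P-mu)@a;q=(P-mu)@v[:,0]
    print(name,"px",xs.mean().round(1),ys.mean().round(1),"n",len(xs),"mean",mu.round(4),"rect",np.round(r[0],4),np.round(r[1],4),round(r[2],1),
     "axis deg",round(np.degrees(np.arctan2(a[1],a[0])),1),"ext",p.min().round(4),p.max().round(4),"skew",round(float((p**3).mean()/p.std()**3),2))
    return l==k
def move(target,yaw):
    """commanded shift (tool axes, cm) and z turn deg from state to target TCP pos, yaw = world angle of tool x (mod 180), tool down"""
    s=robot.read_state();R=Ro.from_rotvec(s["orientation"]).as_matrix()
    d=R.T@(np.array(target)-s["tool_pos"])*100
    y0=np.degrees(np.arctan2(R[1,0],R[0,0])); dy=(yaw-y0+90)%180-90
    print("t",s["t"],"pos",s["tool_pos"].round(4),"tool x yaw",y0.round(1),"tilt z",R[:,2].round(3),"shift cm",d.round(2),"turn about tool z",-dy.round(1),"q6",s["q"][5].round(2))
E
python3 - <<'E'
from h import *
c=pickle.load(open("pics/top0.pkl","rb"));im=c["image"]
cv2.imwrite("pics/crop1.png",cv2.resize(im[110:270,90:410],None,fx=2.5,fy=2.5,interpolation=cv2.INTER_CUBIC))
b,g,r=[im[...,i].astype(int) for i in range(3)]
h=cv2.cvtColor(im,cv2.COLOR_BGR2HSV)
for p in [(240,342),(200,386),(231,190),(235,185),(187,143),(157,273),(215,400),(215,330)]: print(p,im[p],h[p])
c2=pickle.load(open("pics/scene0.pkl","rb"))
m=(h[...,1]<90)&(h[...,2]>70)
blob(c,m,(370,172,402,228),.03,"cleat")
blob(c,m,(130,170,158,205),.02,"short")
m=(h[...,0]>=17)&(h[...,0]<32)&(h[...,2]>100)
blob(c,m,(315,212,368,265),.012,"anchor")
blob(c,m,(172,210,210,250),.028,"block")
dk=h[...,2]<75
k=blob(c,dk,(205,110,345,205),.065,"well rim")
fl=blob(c,m,(215,125,328,192),.008,"floor+")
E
```

```text
(240, 342) [ 90 160 198] [ 19 139 198]
(200, 386) [174 179 175] [ 54   7 179]
(231, 190) [105 126 144] [ 16  69 144]
(235, 185) [155 213 232] [ 23  85 232]
(187, 143) [123 127 124] [ 53   8 127]
(157, 273) [131 179 208] [ 19  94 208]
(215, 400) [ 78 114 166] [ 12 135 166]
(215, 330) [ 77 115 171] [ 12 140 171]
cleat px 384.1 201.0 n 315 mean [ 0.5053 -0.3584] rect [ 0.5091 -0.3568] [0.0291 0.1365] 67.1 axis deg 156.1 ext -0.0711 0.0653 skew -0.16
short px 142.8 186.6 n 198 mean [0.5368 0.3702] rect [0.5354 0.3671] [0.0331 0.0857] 65.1 axis deg 154.2 ext -0.0428 0.0429 skew 0.05
anchor px 341.0 238.8 n 420 mean [ 0.3917 -0.2337] rect [ 0.3893 -0.2235] [0.0881 0.1209] 38.2 axis deg 136.1 ext -0.0508 0.0703 skew 0.28
block px 189.3 231.3 n 242 mean [0.4033 0.2179] rect [0.4066 0.2134] [0.0437 0.0821] 52.3 axis deg 145.0 ext -0.0467 0.0359 skew -0.42
well rim px 261.5 134.8 n 649 mean [0.6926 0.009 ] rect [ 0.6344 -0.0208] [0.3029 0.1689] 81.2 axis deg 96.6 ext -0.1897 0.1439 skew -0.25
floor+ px 273.3 157.8 n 4807 mean [ 0.6374 -0.028 ] rect [ 0.638  -0.0241] [0.3003 0.1639] 80.5 axis deg 79.1 ext -0.1471 0.1556 skew 0.02
```

View pics/crop1.png

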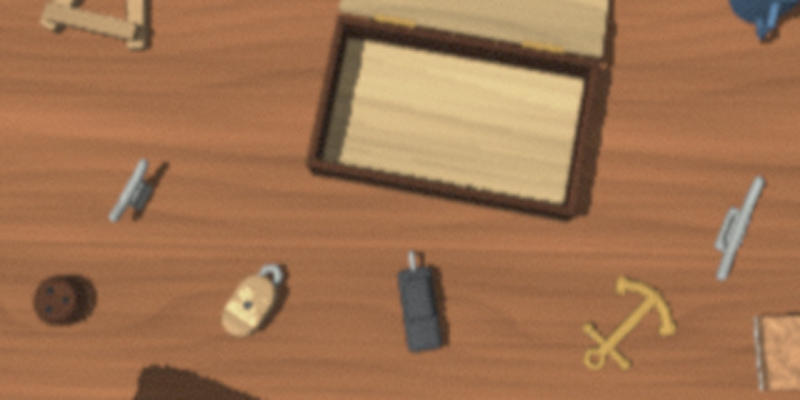

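Run:
```python
from h import *
move((.40,.17,.24),165)
c=pickle.load(open("pics/top0.pkl","rb"))
print(ray(c,[(328,253.2),(350,228.8)],.012))
T=robot.read_camera("wrist")["tool_from_camera"];print(T.round(3))
```

```text
t 0.1 pos [0.1568 0.5786 0.1836] tool x yaw 164.8 tilt z [-0.001 -0.002 -1.   ] shift cm [-34.16 -33.08  -5.59] turn about tool z -0.2 q6 -0.09
[[ 0.34853903 -0.19476471  0.012     ]
 [ 0.42194493 -0.26072076  0.012     ]]
[[-0.001 -0.965 -0.263  0.074]
 [ 1.    -0.001 -0.     0.001]
 [-0.    -0.263  0.965 -0.2  ]
 [ 0.     0.     0.     1.   ]]
```

```bash
for i in 1 2 3; do python3 -m inch '[[[-2.85,-2.76,-0.46,0,0,0,-1],[-2.85,-2.76,-0.46,0,0,0,-1],[-2.85,-2.76,-0.46,0,0,0,-1],[-2.85,-2.76,-0.46,0,0,0,-1]]]'; done
python3 - <<'E'
from h import *
c=wrist("w_block");print(c["s"]["tool_pos"])
move((.40,-.21,.24),138)
E
```

```text
t: 0.55
tool_pos: [0.2385, 0.4412, 0.2027]
orientation: [-0.414, -3.114, 0.001]
force: [0.7, 0.0, 0.7]
opening: 0.0931
t: 0.95
tool_pos: [0.3196, 0.3048, 0.2213]
orientation: [-0.414, -3.114, 0.0]
force: [0.8, 0.2, 0.5]
opening: 0.0931
t: 1.35
tool_pos: [0.4008, 0.1684, 0.2398]
orientation: [0.415, 3.114, 0.0]
force: [1.4, -0.9, 0.1]
opening: 0.0931
[0.40083465 0.16841694 0.23982399]
t 1.4 pos [0.4036 0.164  0.2405] tool x yaw 164.7 tilt z [ 0.002 -0.003 -1.   ] shift cm [ -9.55 -36.16   0.16] turn about tool z 26.7 q6 -1.03
```

View pics/w_block.png

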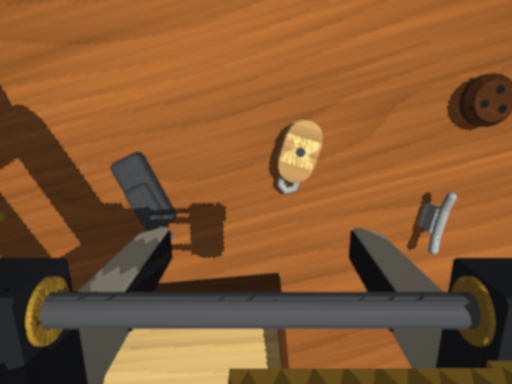

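```bash
R='x'; python3 -m inch '[[[-1.42,-4.5,0,0,0,0,-1],[-1.42,-4.5,0,0,0,0,-1],[-1.42,-4.5,0,0,0,0,-1],[-1.42,-4.5,0,0,0,0,-1],[-1.42,-4.5,0,0,0,0,-1]]]'; python3 -m inch '[[[-1.42,-4.5,0,0,0,0,-1],[-1.42,-4.5,0,0,0,0,-1],[-1.42,-4.5,0,0,0,0,-1],[-1.42,-4.5,0,0,0,0,-1]]]';python3 -m inch '[[[0,0,0,0,0,6.7,-1],[0,0,0,0,0,6.7,-1],[0,0,0,0,0,6.7,-1],[0,0,0,0,0,6.7,-1],[0,0,0,0,0,0,-1]]]'
python3 - <<'E'
from h import *
c=pickle.load(open("pics/w_block.pkl","rb"))
h=cv2.cvtColor(c["image"],cv2.COLOR_BGR2HSV)
m=(h[...,0]>=14)&(h[...,2]>115)
m=(h[...,0]>=15)&(h[...,0]<32)&(h[...,2]>110)
blob(c,m,(265,110,335,200),.028,"block")
print("eye",ray(c,[(288,187)],.015))
c=wrist("w_anchor");h=cv2.cvtColor(c["image"],cv2.COLOR_BGR2HSV)
m=(h[...,0]>=17)&(h[...,0]<32)&(h[...,2]>100)
k=blob(c,m,(60,0,460,230),.014,"anchor")
im=c["image"].copy();im[k]=im[k]//2+[0,127,0];cv2.imwrite("pics/w_anchor_m.png",im)
E
```

```text
t: 1.9
tool_pos: [0.4097, -0.0674, 0.2397]
orientation: [0.414, 3.114, 0.0]
force: [0.5, -0.6, -0.7]
opening: 0.0931
t: 2.3
tool_pos: [0.4174, -0.2562, 0.2396]
orientation: [0.415, 3.114, 0.0]
force: [0.3, 0.5, -0.1]
opening: 0.093
t: 2.8
tool_pos: [0.4177, -0.2542, 0.2394]
orientation: [-1.128, -2.932, -0.0]
force: [-0.7, 0.4, 0.0]
opening: 0.0928
block px 299.9 150.8 n 2148 mean [0.3997 0.2192] rect [0.406  0.2155] [0.0464 0.0919] 58.5 axis deg 150.1 ext -0.0532 0.0387 skew -0.08
eye [[0.44288578 0.19476095 0.015     ]]
anchor px 97.9 50.4 n 8802 mean [ 0.1962 -0.3076] rect [ 0.1831 -0.3227] [0.0951 0.2285] 5.7 axis deg 99.6 ext -0.1299 0.0982 skew -0.35
```

View pics/w_anchor_m.png

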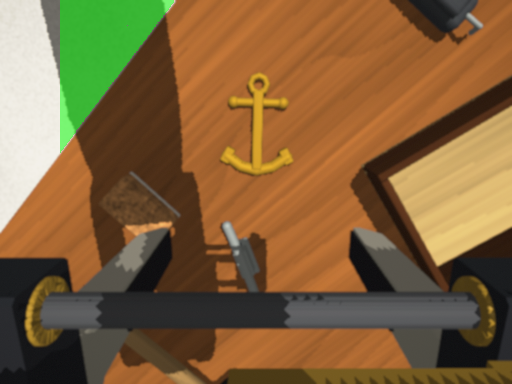

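The anchor is clear, with its ring at (259,75) and crown at (257,174). The mask picked the paper instead, so I'll re-box it.

Run:
```python
from h import *
c=pickle.load(open("pics/w_anchor.pkl","rb"));h=cv2.cvtColor(c["image"],cv2.COLOR_BGR2HSV)
m=(h[...,0]>=17)&(h[...,0]<32)&(h[...,1]>120)&(h[...,2]>100)
k=blob(c,m,(210,60,305,185),.012,"anchor")
ys,xs=np.where(k);P=ray(c,np.c_[xs,ys],.014)[:,:2]
# shank rows between crossbar & arms
sel=(ys>112)&(ys<143);S=P[sel];mu=S.mean(0)
cx=[(xs[ys==r].mean(),r) for r in range(112,143)];L=ray(c,cx,.016)[:,:2]
vx,vy,x0,y0=cv2.fitLine(L.astype(np.float32),cv2.DIST_L2,0,.01,.01).ravel()
a=np.array([vx,vy]);a*=np.sign(a@(L[-1]-L[0]));p0=np.array([x0,y0])
t=(P-p0)@a;q=(P-p0)@np.array([-a[1],a[0]])
print("yaw",np.degrees(np.arctan2(a[1],a[0])),"ext",t.min(),t.max(),"lat",q.min(),q.max())
mid=(t.min()+71e-3+t.max()-55e-3)/2;g=p0+a*mid
yaw=np.degrees(np.arctan2(a[1],a[0]));print("origin",g,"side width",np.ptp(xs[ys==128]))
move((*g,.10),yaw);move((*g,.003),yaw)
```

```text
anchor px 257.0 130.8 n 2537 mean [ 0.3879 -0.2325] rect [ 0.3795 -0.2321] [0.0915 0.1235] 54.1 axis deg 135.8 ext -0.0549 0.0695 skew 0.18
yaw -42.60213 ext -0.06358205626902133 0.06010572082281374 lat -0.04615539941364689 0.0454790401875681
origin [ 0.38830959 -0.23294062] side width 10
t 2.85 pos [ 0.4177 -0.2542  0.2395] tool x yaw 138.2 tilt z [-0.  0. -1.] shift cm [ 3.6  -0.38 13.95] turn about tool z 0.8 q6 -1.49
t 2.85 pos [ 0.4177 -0.2542  0.2395] tool x yaw 138.2 tilt z [-0.  0. -1.] shift cm [ 3.6  -0.38 23.65] turn about tool z 0.8 q6 -1.49
```

```bash
python3 -m inch '[[[0.9,-0.1,4.6,0,0,0.8,0],[0.9,-0.1,4.6,0,0,0,0],[0.9,-0.1,4.6,0,0,0,0],[0.9,-0.08,4.6,0,0,0,0],[0,0,3,0,0,0,0]]]'; python3 -m inch '[[[0,0,2.2,0,0,0,0],[0,0,0,0,0,0,0],[0,0,0,0,0,0,0]]]'
python3 - <<'E'
from h import *
move((.38831,-.23294,.003),-42.6)
E
```

```text
t: 3.35
tool_pos: [0.3861, -0.2307, 0.022]
orientation: [-1.138, -2.924, -0.002]
force: [0.5, 0.6, -0.2]
opening: 0.0575
t: 3.65
tool_pos: [0.3887, -0.2327, 0.0041]
orientation: [-1.142, -2.926, -0.0]
force: [-0.9, -0.5, 0.1]
opening: 0.0467
t 3.65 pos [ 0.3887 -0.2327  0.0041] tool x yaw 137.4 tilt z [-0.  0. -1.] shift cm [ 0.01 -0.04  0.11] turn about tool z -0.0 q6 -1.48
```

```bash
python3 -m inch '[[[0,0,0.1,0,0,0,1],[0,0,0,0,0,0,1],[0,0,0,0,0,0,1],[0,0,0,0,0,0,1],[0,0,0,0,0,0,1]]]' 40;  python3 -m inch '[[[0,0,-2,0,0,0,1],[0,0,-4,0,0,0,1],[0,0,-4,0,0,0,1],[0,0,-4,0,0,0,1],[0,0,-3,0,0,0,1]]]'
python3 - <<'E'
from h import *
c=wrist("w_held"); 
for y in (0,): pass
th=np.radians(-9.5);w=np.array([.635,-.024]);
R=lambda p:w+np.array([[np.cos(th),-np.sin(th)],[np.sin(th),np.cos(th)]])@p
for n,p in dict(anchor=(8,-90),cleat=(0,10),block=(-10,90)).items(): print(n,R(np.array(p)/1000).round(4))
a=R(np.array((.008,-.09)))
move((*a,.17),-9.5)
E
```

```text
t: 4.15
tool_pos: [0.3889, -0.233, 0.0031]
orientation: [1.145, 2.925, -0.0]
force: [-0.5, -0.4, -0.5]
opening: 0.011
t: 4.65
tool_pos: [0.3892, -0.2332, 0.1757]
orientation: [1.144, 2.923, -0.001]
force: [1.0, -0.6, -0.3]
opening: 0.0003
anchor [ 0.628  -0.1141]
cleat [ 0.6367 -0.0141]
block [0.64   0.0664]
t 4.7 pos [ 0.3912 -0.2348  0.1807] tool x yaw 137.2 tilt z [ 0.007 -0.006 -1.   ] shift cm [-9.18 24.94  1.18] turn about tool z -33.3 q6 -1.48
```

```bash
python3 -m inch '[[[-3,0,0,0,0,0,0],[0,0,0,0,0,0,0]]]'
python3 - <<'E'
from h import *
c=wrist("w_a2")
E
```

```text
t: 4.9
tool_pos: [0.412, -0.2546, 0.1727]
orientation: [1.146, 2.924, -0.001]
force: [-1.1, 0.6, -0.4]
opening: 0.0116
```

View pics/w_a2.png

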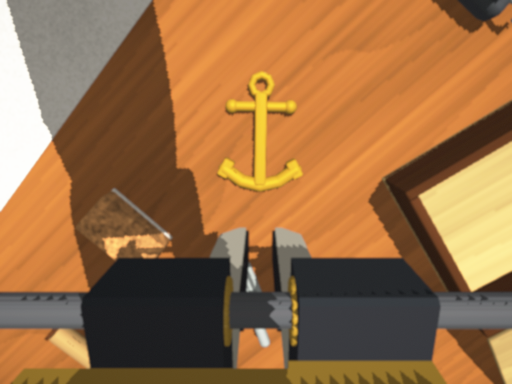

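The anchor stayed at (260,130), unmoved and flat. I started lifting before the grip had settled. I'll re-measure and retry with a longer close.

```bash
cat >> h.py <<'E'
def anchor(c,box,r0,r1):
    h=cv2.cvtColor(c["image"],cv2.COLOR_BGR2HSV)
    m=(h[...,0]>=17)&(h[...,0]<32)&(h[...,1]>120)&(h[...,2]>100)
    k=blob(c,m,box,.012,"anchor");ys,xs=np.where(k);P=ray(c,np.c_[xs,ys],.014)[:,:2]
    L=ray(c,[(xs[ys==r].mean(),r) for r in range(r0,r1)],.016)[:,:2]
    vx,vy,x0,y0=cv2.fitLine(L.astype(np.float32),cv2.DIST_L2,0,.01,.01).ravel()
    a=np.array([vx,vy]);a*=np.sign(a@(L[-1]-L[0]));p0=np.array([x0,y0]);t=(P-p0)@a
    g=p0+a*((t.min()+71e-3+t.max()-55e-3)/2);yaw=np.degrees(np.arctan2(a[1],a[0]))
    print("origin",g,"yaw",yaw,"len",np.ptp(t));return g,yaw
E
python3 - <<'E'
from h import *
c=pickle.load(open("pics/w_a2.pkl","rb"))
g,yaw=anchor(c,(205,60,312,200),118,155)
move((*g,.003),yaw)
E
```

```text
anchor px 260.1 138.7 n 3509 mean [ 0.3872 -0.2319] rect [ 0.3875 -0.2239] [0.0909 0.123 ] 38.0 axis deg 136.1 ext -0.0557 0.0681 skew 0.14
origin [ 0.38827059 -0.23310324] yaw -43.386703 len 0.12298618579561091
t 4.95 pos [ 0.4109 -0.2536  0.1722] tool x yaw 137.2 tilt z [-0.001  0.001 -1.   ] shift cm [ 3.04 -0.03 16.93] turn about tool z 0.6 q6 -1.48
```

```bash
python3 -m inch '[[[1,0,2.4,0,0,0.6,0],[1,0,4.4,0,0,0,0],[1.04,-0.03,4.4,0,0,0,0],[0,0,4,0,0,0,0],[0,0,1.7,0,0,0,0]]]'; python3 -m inch '[[[0,0,0,0,0,0,0.3],[0,0,0,0,0,0,1],[0,0,0,0,0,0,1],[0,0,0,0,0,0,1],[0,0,0,0,0,0,1]]]' 40;  python3 -m inch '[[[0,0,0,0,0,0,1],[0,0,0,0,0,0,1],[0,0,0,0,0,0,1]]]'
```

```text
t: 5.45
tool_pos: [0.3847, -0.2297, -0.0008]
orientation: [-1.158, -2.913, -0.003]
force: [0.1, -0.1, -0.4]
opening: 0.0461
t: 5.95
tool_pos: [0.3892, -0.2333, 0.005]
orientation: [1.16, 2.917, -0.001]
force: [0.5, 0.3, 0.6]
opening: 0.0111
t: 6.25
tool_pos: [0.3883, -0.2327, 0.0038]
orientation: [1.161, 2.919, -0.0]
force: [0.3, 0.1, -0.0]
opening: 0.0006
```

Run:
```python
from h import *
c=robot.read_camera("top");s=robot.read_camera("scene");w=wrist()
pickle.dump(c,open("pics/top1.pkl","wb"))
a=cv2.resize(c["image"][200:270,300:390],(400,311),interpolation=cv2.INTER_CUBIC)
b=cv2.resize(s["image"][150:290,70:250],(400,311),interpolation=cv2.INTER_CUBIC)
d=cv2.resize(w["image"],(400,289))
o=np.zeros((600,800,3),np.uint8);o[:311,:400]=a;o[:311,400:]=b;o[311:,:400]=d
cv2.imwrite("pics/chk.png",o)
```

```text
(no output)
```

View pics/chk.png

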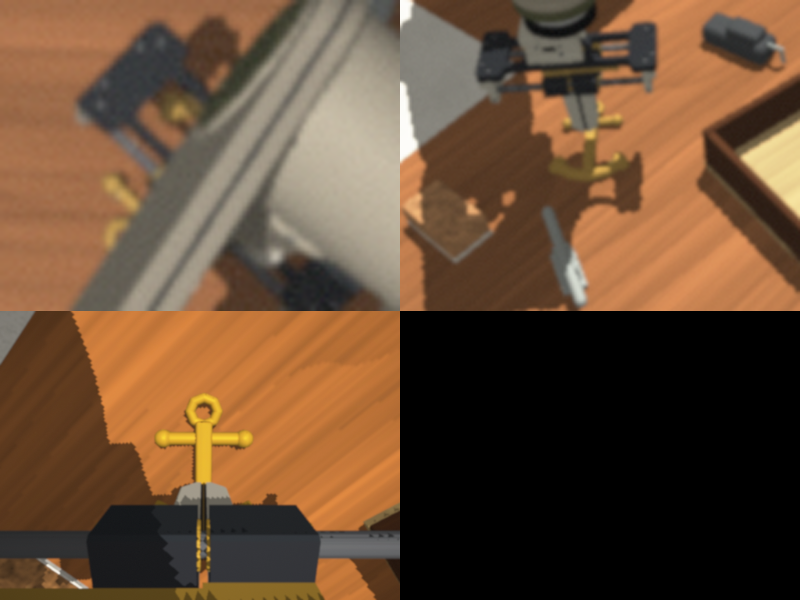

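Run:
```python
from h import *
def pj(c,X):
    p=c["K"]@(c["R"]@X+c["t"]);return p[:2]/p[2]
s=robot.read_state();print(s["tool_pos"],s["opening"],s["force"])
c=pickle.load(open("pics/scene0.pkl","rb"));w=wrist()
for z in (0,.01,.016,.02,.03,.04):
    X=np.r_[s["tool_pos"][:2],z];p=pj(c,X);q=pj(w,X)
    print(z,"scene",p.round(1),"in crop",((p-[70,150])*2.222+[400,0]).round(0),"wrist",q.round(1),"crop",(q*.781+[0,311]).round(0))
```

```text
[ 0.38826557 -0.23259166  0.00368075] 0.000821887066804514 [-1.21134161 -0.63183224 -0.68945259]
0 scene [155.5 215.1] in crop [590. 145.] wrist [260.3 221.8] crop [203. 484.]
0.01 scene [154.9 212.7] in crop [589. 139.] wrist [260.3 227.5] crop [203. 489.]
0.016 scene [154.6 211.2] in crop [588. 136.] wrist [260.3 231.2] crop [203. 492.]
0.02 scene [154.4 210.3] in crop [587. 134.] wrist [260.3 233.8] crop [203. 494.]
0.03 scene [153.8 207.8] in crop [586. 128.] wrist [260.3 240.7] crop [203. 499.]
0.04 scene [153.2 205.3] in crop [585. 123.] wrist [260.3 248.3] crop [203. 505.]
```

```bash
python3 -m inch '[[[0,0,0,0,0,0,0],[0,0,0,0,0,0,0],[0,0,0,0,0,0,0],[0,0,0,0,0,0,0],[0,0,0.2,0,0,0,0]]]'; python3 -m inch '[[[0,0,0.15,0,0,0,0.4],[0,0,0,0,0,0,0.4],[0,0,0,0,0,0,0.4]]]' 40;  python3 - <<'E'
from h import *
s=robot.read_state();print(s["tool_pos"],s["opening"],s["force"])
c=wrist("w_a3");sc=robot.read_camera("scene")
b=cv2.resize(sc["image"][180:250,110:200],(400,311),interpolation=cv2.INTER_CUBIC)
d=cv2.resize(c["image"][60:300,130:390],(400,369))
o=np.zeros((369,800,3),np.uint8);o[:311,:400]=b;o[:,400:]=d
cv2.imwrite("pics/chk2.png",o)
E
```

```text
t: 6.95
tool_pos: [0.3886, -0.2328, 0.0019]
orientation: [1.161, 2.919, -0.0]
force: [-0.8, -0.1, 0.2]
opening: 0.036
t: 7.25
tool_pos: [0.3882, -0.2325, 0.0001]
orientation: [-1.161, -2.919, -0.0]
force: [0.7, -0.4, 0.2]
opening: 0.0281
[ 3.88214571e-01 -2.32542623e-01  9.62763438e-05] 0.028139980225215973 [ 0.68609948 -0.42744738  0.17104801]
```

View pics/chk2.png

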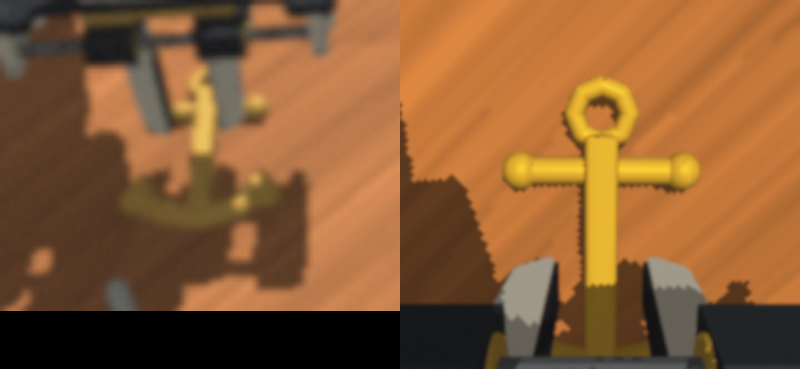

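```bash
python3 -m inch '[[[0,0,0,0,0,0,0.7],[0,0,0,0,0,0,0.7],[0,0,0,0,0,0,0.7],[0,0,0,0,0,0,0.7]]]' 30; python3 -m inch '[[[0,0,0,0,0,0,1],[0,0,0,0,0,0,1]]]';python3 -m inch '[[[0,0,0,0,0,0,1],[0,0,0,0,0,0,1]]]'
```

```text
t: 7.75
tool_pos: [0.3883, -0.2327, 0.0003]
orientation: [1.161, 2.919, -0.0]
force: [0.0, 0.1, 0.4]
opening: 0.0142
t: 7.95
tool_pos: [0.3883, -0.2326, 0.0002]
orientation: [-1.161, -2.919, 0.0]
force: [-0.4, 0.0, 0.3]
opening: 0.003
t: 8.15
tool_pos: [0.3883, -0.2326, 0.0002]
orientation: [-1.161, -2.919, -0.0]
force: [-0.2, -0.5, -1.3]
opening: 0.0005
```

The shank is centred between the fingers, but they shut to 0. In the scene image the tips project about 20 mm above where the z reading puts them, and no table contact is felt. I suspect the TCP reading is off in z, so I'll do a guarded descent with the jaws part-open.

```bash
python3 -m inch '[[[0,0,0,0,0,0,0],[0,0,0,0,0,0,0],[0,0,0,0,0,0,0],[0,0,0,0,0,0,0],[0,0,0,0,0,0,0]]]' | grep -E "tool_pos|force|open"; python3 -m inch '[[[0,0,0.3,0,0,0,0],[0,0,0,0,0,0,0]]]'| grep -E "tool_pos|force"
```

```text
tool_pos: [0.3883, -0.2326, 0.0002]
force: [-0.4, 0.3, 1.0]
opening: 0.036
tool_pos: [0.3881, -0.2324, -0.0032]
force: [-0.4, 0.5, 0.3]
```

```bash
for i in 1 2; do python3 -m inch '[[[0,0,0.3,0,0,0,0],[0,0,0,0,0,0,0]]]'| grep -E "tool_pos|force"; done
python3 - <<'E'
from h import *
s=robot.read_state();print(s["tool_pos"],s["force"],s["q"].round(4),s["opening"])
sc=robot.read_camera("scene");b=cv2.resize(sc["image"][190:230,130:185],None,fx=7,fy=7,interpolation=cv2.INTER_CUBIC)
c=wrist();d=cv2.resize(c["image"][150:300,170:350],None,fx=2.2,fy=2.2)
o=np.zeros((330,800,3),np.uint8);o[:280,:385]=b;o[:d.shape[0],400:400+d.shape[1]]=d;cv2.imwrite("pics/chk3.png",o)
E
```

```text
tool_pos: [0.388, -0.2324, -0.0063]
force: [0.7, 0.1, -0.2]
tool_pos: [0.3881, -0.2324, -0.0092]
force: [0.7, 0.9, 0.4]
[ 0.38807973 -0.23243972 -0.00919671] [0.73886808 0.90879489 0.44494168] [-0.6531 -0.0799  2.0744  0.      1.1477 -1.4669] 0.0467925812288503
```

View pics/chk3.png

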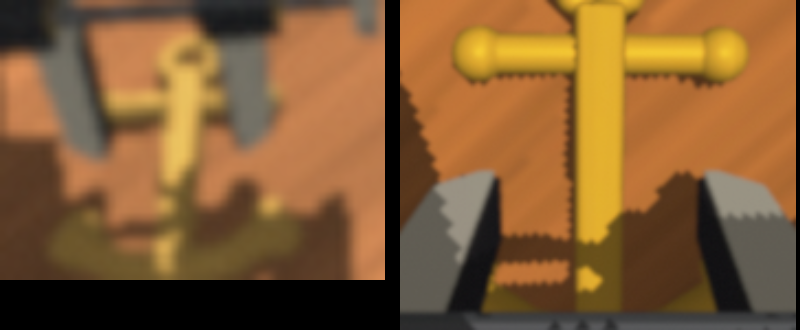

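The tips are still about 13 mm up while the reading is -9 mm, so true z is roughly the reading plus 20 mm. I'll keep descending guarded.

```bash
for i in 1 2 ; do python3 -m inch '[[[0,0,0.3,0,0,0,0],[0,0,0,0,0,0,0]]]'| grep -E "tool_pos|force"; done;  python3 - <<'E'
from h import *
for n,a in (("w_anchor",((210,60,305,185),112,143)),("w_a2",((205,60,312,200),118,155))):
  for dz in(.015,.02,.025):
    c=pickle.load(open(f"pics/{n}.pkl","rb"));c["t"]=c["t"]-c["R"]@np.array([0,0,dz]);print(dz);anchor(c,*a)
c=pickle.load(open("pics/top0.pkl","rb"))
c=pickle.load(open("pics/w_block.pkl","rb"));h=cv2.cvtColor(c["image"],cv2.COLOR_BGR2HSV)
c["t"]=c["t"]-c["R"]@np.array([0,0,.02])
m=(h[...,0]>=15)&(h[...,0]<32)&(h[...,2]>110)
blob(c,m,(265,110,335,200),.028,"block")
E
```

```text
tool_pos: [0.3881, -0.2325, -0.0121]
force: [-0.5, -0.1, -0.6]
tool_pos: [0.388, -0.2324, -0.0152]
force: [-0.1, 0.2, 0.0]
0.015
anchor px 257.0 130.8 n 2537 mean [ 0.3888 -0.2335] rect [ 0.3801 -0.233 ] [0.0947 0.1278] 54.1 axis deg 135.8 ext -0.0568 0.0719 skew 0.18
origin [ 0.38901055 -0.23375816] yaw -42.60217 len 0.1280461877573889
0.02
anchor px 257.0 130.8 n 2537 mean [ 0.3891 -0.2339] rect [ 0.3803 -0.2334] [0.0958 0.1292] 54.1 axis deg 135.8 ext -0.0574 0.0727 skew 0.18
origin [ 0.3892442  -0.23403069] yaw -42.60216 len 0.12949899125786846
0.025
anchor px 257.0 130.8 n 2537 mean [ 0.3894 -0.2342] rect [ 0.3805 -0.2337] [0.0968 0.1307] 54.1 axis deg 135.8 ext -0.0581 0.0736 skew 0.18
origin [ 0.38947782 -0.23430323] yaw -42.60243 len 0.1309518175606241
0.015
anchor px 260.1 138.7 n 3509 mean [ 0.3885 -0.2331] rect [ 0.3888 -0.2247] [0.0947 0.1282] 38.0 axis deg 136.1 ext -0.058 0.0709 skew 0.14
origin [ 0.38932652 -0.23409393] yaw -43.386646 len 0.1281266388487623
0.02
anchor px 260.1 138.7 n 3509 mean [ 0.3889 -0.2334] rect [ 0.3892 -0.225 ] [0.0959 0.1299] 38.0 axis deg 136.1 ext -0.0587 0.0718 skew 0.14
origin [ 0.38967849 -0.23442416] yaw -43.386623 len 0.12984013051117305
0.025
anchor px 260.1 138.7 n 3509 mean [ 0.3893 -0.2338] rect [ 0.3896 -0.2253] [0.0972 0.1316] 38.0 axis deg 136.1 ext -0.0595 0.0728 skew 0.14
origin [ 0.39003045 -0.23475441] yaw -43.38677 len 0.13155362708349458
block px 299.9 150.8 n 2148 mean [0.4031 0.2207] rect [0.4097 0.2169] [0.0486 0.0963] 58.5 axis deg 150.1 ext -0.0558 0.0406 skew -0.08
```

```bash
for i in 1 2 ; do python3 -m inch '[[[0,0,0.15,0,0,0,0],[0,0,0,0,0,0,0]]]'| grep -E "tool_pos|force"; done; python3 -m inch '[[[0,0,0,0,0,0,1],[0,0,0,0,0,0,1],[0,0,0,0,0,0,1],[0,0,0,0,0,0,1],[0,0,0,0,0,0,1]]]' 40; python3 -m inch '[[[0,0,0,0,0,0,1],[0,0,0,0,0,0,1],[0,0,0,0,0,0,1]]]'
```

```text
tool_pos: [0.3882, -0.2325, -0.0165]
force: [-0.3, -0.0, -1.2]
tool_pos: [0.3882, -0.2326, -0.0179]
force: [0.3, 0.2, -0.6]
t: 10.65
tool_pos: [0.3884, -0.2326, -0.0177]
orientation: [1.161, 2.919, -0.0]
force: [0.1, 0.2, -0.4]
opening: 0.0108
t: 10.95
tool_pos: [0.3883, -0.2326, -0.0178]
orientation: [-1.161, -2.919, -0.0]
force: [-0.3, 0.4, 0.5]
opening: 0.0005
```

Still shut to 0. The closed fingertips are right over the shank, so I'll use a gentle guarded touch on it (top at 16 mm) to calibrate z.

Run:
```python
from h import *
def pj(c,X):
    p=c["K"]@(c["R"]@X+c["t"]);return p[:2]/p[2]
s=robot.read_state();sc=robot.read_camera("scene");c=wrist()
b=cv2.resize(sc["image"][190:230,130:185],None,fx=7,fy=7,interpolation=cv2.INTER_CUBIC)
d=cv2.resize(c["image"][150:300,170:350],None,fx=2.2,fy=2.2)
# mark where the reading's tip should be (red) and z=16mm (blue) in both
for X,col in ((s["tool_pos"],(0,0,255)),(np.r_[s["tool_pos"][:2],.016],(255,0,0))):
    p=(pj(sc,X)-[130,190])*7;cv2.drawMarker(b,tuple(int(v) for v in p),col,0,12,1)
    p=(pj(c,X)-[170,150])*2.2;cv2.drawMarker(d,tuple(int(v) for v in p),col,0,12,1)
o=np.zeros((330,800,3),np.uint8);o[:280,:385]=b;o[:d.shape[0],400:400+d.shape[1]]=d;cv2.imwrite("pics/chk4.png",o)
```

```text
(no output)
```

View pics/chk4.png

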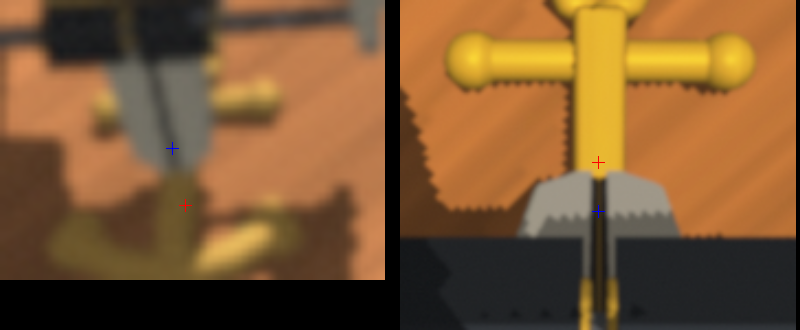

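```bash
for i in 1 2 ; do python3 -m inch '[[[0,0,0.15,0,0,0,1],[0,0,0,0,0,0,1]]]'| grep -E "tool_pos|force"; done
```

```text
tool_pos: [0.3884, -0.2327, -0.0179]
force: [-7.3, 5.5, 17.4]
tool_pos: [0.3885, -0.2328, -0.018]
force: [-14.0, 9.9, 35.0]
```

Contact came at reading -18 mm, with closed tips on the shank top (true z 16 mm). So the true tip height is about the reading plus 34 mm. In the wrist view the tips also sit about 30 mm short of the marked TCP. The earlier grasps were simply above the anchor. I'll raise, open, and go down to the proper depth.

```bash
python3 -m inch '[[[0,0,-1,0,0,0,0],[0,0,0,0,0,0,0],[0,0,0,0,0,0,0],[0,0,0,0,0,0,0],[0,0,0,0,0,0,0]]]' 40; python3 -m inch '[[[0,0,0.8,0,0,0,0],[0,0,0.5,0,0,0,0],[0,0,0.3,0,0,0,0],[0,0,0,0,0,0,0]]]'
python3 - <<'E'
from h import *
w=wrist("w_a4");anchor_=None
move((.3883,-.2326,-.028),-43)
E
```

```text
t: 11.95
tool_pos: [0.3879, -0.2323, -0.0114]
orientation: [-1.161, -2.918, -0.0]
force: [-0.2, -0.2, -0.6]
opening: 0.0358
t: 12.35
tool_pos: [0.3876, -0.2321, -0.0277]
orientation: [-1.16, -2.918, -0.001]
force: [0.0, 0.1, -0.1]
opening: 0.0468
t 12.4 pos [ 0.3879 -0.2323 -0.0273] tool x yaw 136.6 tilt z [-0.001  0.001 -1.   ] shift cm [-0.05  0.01  0.07] turn about tool z -0.4 q6 -1.47
```

```bash
python3 -m inch '[[[0,0,0,0,0,0,1],[0,0,0,0,0,0,1],[0,0,0,0,0,0,1],[0,0,0,0,0,0,1],[0,0,0,0,0,0,1]]]' 40; python3 -m inch '[[[0,0,0,0,0,0,1],[0,0,0,0,0,0,1],[0,0,0,0,0,0,1]]]'
```

```text
t: 12.9
tool_pos: [0.3884, -0.2327, -0.0266]
orientation: [1.161, 2.919, -0.0]
force: [-0.1, 0.5, 0.6]
opening: 0.0113
t: 13.2
tool_pos: [0.3884, -0.2327, -0.0266]
orientation: [1.161, 2.919, -0.0]
force: [-0.5, 0.4, 1.0]
opening: 0.0112
```

Gripped at 11.2 mm (12 mm shank). Next is the well's pose from the top image: the near inner rim edge, the far floor edge, and the side edges.

Run:
```python
from h import *
c=pickle.load(open("pics/top0.pkl","rb"))
h=cv2.cvtColor(c["image"],cv2.COLOR_BGR2HSV)
m=((h[...,0]>=15)&(h[...,0]<32)&(h[...,2]>75)).astype(np.uint8)
box=np.zeros_like(m);box[125:192,215:330]=m[125:192,215:330]
n,l,st,_=cv2.connectedComponentsWithStats(box);k=1+np.argmax(st[1:,4]);l=l==k
e=[]
near=[(x,np.where(l[:,x])[0].max()+.5) for x in range(235,312,3)]
far=[(x,np.where(l[:,x])[0].min()-.5) for x in range(240,318,3)]
left=[(np.where(l[y])[0].min()-.5,y) for y in range(138,168,3)]
right=[(np.where(l[y])[0].max()+.5,y) for y in range(148,182,3)]
def fit(p,z):
    P=ray(c,p,z)[:,:2].astype(np.float32);f=cv2.fitLine(P,cv2.DIST_HUBER,0,.01,.01).ravel()
    a=np.degrees(np.arctan(f[1]/f[0]));return a,P.mean(0)
for nm,p in(("near",near),("far",far),("left",left),("right",right)):
    for z in(.008,.065):print(nm,z,fit(p,z))
yaw=np.radians(-9.6);ex=np.array([np.cos(yaw),np.sin(yaw)]);ey=np.array([-ex[1],ex[0]])
N=fit(near,.065)[1]@ex;F=fit(far,.008)[1]@ex;L=fit(left,.008)[1]@ey;L2=fit(left,.065)[1]@ey;Rr=fit(right,.008)[1]@ey;R2=fit(right,.065)[1]@ey
print("dx",F-N,"dy floor",L-Rr,"dy mixed",L-R2,L2-Rr)
for a,b in((L,Rr),(L,R2),(L2,Rr)):print("centre",((N+F)/2*ex+(a+b)/2*ey).round(4))
```

```text
near 0.008 (np.float32(80.153946), array([ 0.5535936 , -0.02705337], dtype=float32))
near 0.065 (np.float32(80.15395), array([ 0.5434846 , -0.02617775], dtype=float32))
far 0.008 (np.float32(80.52243), array([ 0.7203048 , -0.04007937], dtype=float32))
far 0.065 (np.float32(80.522415), array([ 0.7014386 , -0.03851949], dtype=float32))
left 0.008 (np.float32(-9.470158), array([0.65484107, 0.1282483 ], dtype=float32))
left 0.065 (np.float32(-9.470113), array([0.6394137 , 0.12096597], dtype=float32))
right 0.008 (np.float32(-9.429971), array([ 0.6183378, -0.1740029], dtype=float32))
right 0.065 (np.float32(-9.429841), array([ 0.60482794, -0.16540803], dtype=float32))
dx 0.176662332557173 dy floor 0.30410609232885777 dy mixed 0.29788460802774885 0.2943529422534694
centre [ 0.6337 -0.0224]
centre [ 0.6342 -0.0193]
centre [ 0.6329 -0.0272]
```

```bash
python3 -m inch '[[[0,0,-1,0,0,0,1],[0,0,-3,0,0,0,1],[0,0,-4,0,0,0,1],[0,0,-4,0,0,0,1],[0,0,-2.5,0,0,0,1]]]';python3 -m inch '[[[0,0,0,0,0,-6.8,1],[0,0,0,0,0,-6.8,1],[0,0,0,0,0,-6.8,1],[0,0,0,0,0,-6.8,1],[0,0,0,0,0,-6.8,1]]]'; python3 -m inch '[[[0,0,0,0,0,0,1],[0,0,0,0,0,0,1]]]';python3 - <<'E'
from h import *
move((.6266,-.1135,.10),-9.6)
E
```

```text
t: 13.7
tool_pos: [0.3889, -0.2331, 0.1217]
orientation: [1.16, 2.917, -0.001]
force: [0.8, -0.4, -3.9]
opening: 0.0117
t: 14.2
tool_pos: [0.3878, -0.2322, 0.1182]
orientation: [-0.249, -3.131, -0.001]
force: [-0.1, -0.2, -3.7]
opening: 0.0114
t: 14.4
tool_pos: [0.388, -0.2324, 0.1182]
orientation: [-0.262, -3.13, -0.0]
force: [0.3, 0.1, -2.9]
opening: 0.0117
t 14.4 pos [ 0.388  -0.2324  0.1182] tool x yaw 170.4 tilt z [-0.001  0.    -1.   ] shift cm [-21.55  15.69   1.81] turn about tool z 0.0 q6 -2.06
```

```bash
python3 -m inch '[[[-3,2.2,0,0,0,0,1],[-3.6,2.6,0,0,0,0,1],[-3.6,2.6,0,0,0,0,1],[-3.6,2.6,0,0,0,0,1],[-3.6,2.6,0,0,0,0,1]]]';python3 -m inch '[[[-3.4,2.3,0,0,0,0,1],[-1.3,0.8,0,0,0,0,1],[0,0,0,0,0,0,1],[0,0,0,0,0,0,1]]]'
python3 - <<'E'
from h import *
w=wrist("w_well")
move((.6266,-.1135,-.0175),-9.6)
E
```

```text
t: 14.9
tool_pos: [0.5818, -0.1356, 0.118]
orientation: [-0.262, -3.13, 0.0]
force: [-0.6, 0.0, -3.2]
opening: 0.0111
t: 15.3
tool_pos: [0.6314, -0.1136, 0.1175]
orientation: [-0.259, -3.129, 0.0]
force: [0.8, 0.5, -3.3]
opening: 0.0115
t 15.35 pos [ 0.631  -0.114   0.1177] tool x yaw 170.5 tilt z [-0.001  0.    -1.   ] shift cm [ 0.43 -0.02 13.53] turn about tool z 0.1 q6 -1.66
```

View pics/w_well.png

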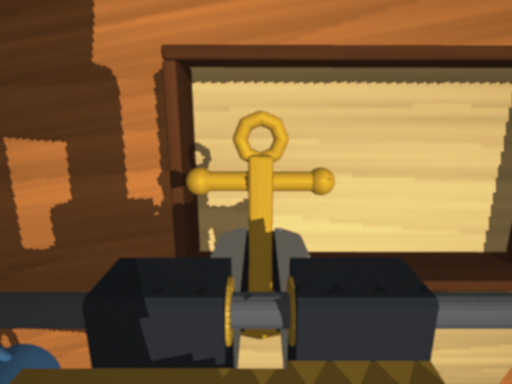

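The anchor hangs level and parallel to the well. The inner rim edges are at x≈180 (-y wall), y≈65 (near wall) and y≈253 (far wall floor edge). I'll check the offsets.

Run:
```python
from h import *
c=pickle.load(open("pics/w_well.pkl","rb"));yaw=np.radians(-9.6);ex=np.array([np.cos(yaw),np.sin(yaw)]);ey=np.array([-ex[1],ex[0]]);o=np.array([.6337,-.0235])
for n,p,z in(("-y wall inner rim",(178,150),.065),("-y floor edge",(193,110),.008),("near inner rim",(300,66),.065),("far floor edge",(380,253),.008),("ring end",(260,112),.135),("ring end at 105+",(260,112),.150),("crossbar tips",(188,181),.15),("cb",(334,181),.15)):
    P=ray(c,[p],z)[0,:2]-o;print(n,(P@ex).round(4),(P@ey).round(4))
P=c["s"]["tool_pos"][:2]-o;print("tcp",P@ex,P@ey)
```

```text
-y wall inner rim -0.0255 -0.1492
-y floor edge -0.0527 -0.1475
near inner rim -0.0841 -0.0609
far floor edge 0.0837 0.0297
ring end -0.0552 -0.0886
ring end at 105+ -0.0557 -0.0886
crossbar tips -0.0219 -0.1248
cb -0.022 -0.0513
tcp 0.012742501073792826 -0.089219498341088
```

```bash
python3 -m inch '[[[0.3,0,2,0,0,0,1],[0.4,0,3.5,0,0,0,1],[0,0,3.5,0,0,0,1],[0,0,2,0,0,0,1],[0,0,0,0,0,0,1]]]';python3 -m inch '[[[0,0,1,0,0,0,1],[0,0,0.7,0,0,0,1],[0,0,0.3,0,0,0,1],[0,0,0.2,0,0,0,1],[0,0,0,0,0,0,1]]]'
```

```text
t: 15.85
tool_pos: [0.6205, -0.1125, 0.0041]
orientation: [-0.259, -3.123, -0.002]
force: [-0.4, 1.4, -4.2]
opening: 0.0114
t: 16.35
tool_pos: [0.6253, -0.1126, -0.0135]
orientation: [0.257, 3.131, -0.0]
force: [0.1, -0.7, -3.0]
opening: 0.0116
```

```bash
python3 -m inch '[[[0,0,0.25,0,0,0,1],[0,0,0.15,0,0,0,1],[0,0,0,0,0,0,1]]]';python3 -m inch '[[[0,0,0.1,0,0,0,1],[0,0,0,0,0,0,1]]]'
```

```text
t: 16.65
tool_pos: [0.6249, -0.1125, -0.018]
orientation: [-0.257, -3.131, -0.0]
force: [-0.5, -0.7, -3.8]
opening: 0.0114
t: 16.85
tool_pos: [0.6251, -0.1126, -0.0186]
orientation: [0.257, 3.131, -0.0]
force: [-0.5, 0.3, -3.2]
opening: 0.012
```

```bash
python3 -m inch '[[[0,0,0.1,0,0,0,1],[0,0,0,0,0,0,0.2],[0,0,0,0,0,0,0.2],[0,0,0,0,0,0,0.2],[0,0,0,0,0,0,0.2]]]';python3 -m inch '[[[0,0,-1,0,0,0,0.2],[0,0,-4,0,0,0,0.2],[0,0,-4,0,0,0,0],[0,0,-4,0,0,0,0],[0,0,-4,0,0,0,0]]]'
python3 - <<'E'
from h import *
# above cleat with the object ~6.5 cm ahead on tool +x ; cleat axis 156 deg
g=np.array([.5075,-.358]);a=np.radians(156);p=g-.045*np.array([np.cos(a),np.sin(a)])
move((*p,.15),156)
E
```

```text
t: 17.35
tool_pos: [0.6252, -0.1127, -0.0197]
orientation: [0.257, 3.131, -0.0]
force: [-0.3, 0.3, -0.1]
opening: 0.036
t: 17.85
tool_pos: [0.625, -0.1126, 0.1528]
orientation: [0.257, 3.13, -0.0]
force: [0.1, -0.1, 0.1]
opening: 0.0466
t 17.85 pos [ 0.625  -0.1126  0.1528] tool x yaw 170.6 tilt z [ 0.001 -0.    -1.   ] shift cm [  3.24 -27.26   0.28] turn about tool z 14.6 q6 -1.67
```

```bash
python3 -m inch '[[[0.5,-4.5,0,0,0,0,0],[0.5,-4.5,0,0,0,0,0],[0.5,-4.5,0,0,0,0,0],[0.5,-4.5,0,0,0,0,0],[0.5,-4.5,0,0,0,0,0]]]';python3 -m inch '[[[0.7,-4.5,0,0,0,0,0],[0,0,0,0,0,7.3,0],[0,0,0,0,0,7.3,0],[0,0,0,0,0,0,0]]]'
python3 - <<'E'
from h import *
c=wrist("w_cleat");h=cv2.cvtColor(c["image"],cv2.COLOR_BGR2HSV)
m=(h[...,1]<70)&(h[...,2]>60)
print(c["s"]["tool_pos"])
n,l,st,ce=cv2.connectedComponentsWithStats(m[:235,:].astype(np.uint8))
for i in range(1,n):
    if st[i,4]>300:print(st[i],ce[i].round(0))
blob(c,m,(150,20,400,228),.036,"cleat")
E
```

```text
t: 18.35
tool_pos: [0.5632, -0.3322, 0.1513]
orientation: [0.256, 3.13, -0.001]
force: [1.2, 0.1, 0.1]
opening: 0.0463
t: 18.75
tool_pos: [0.5493, -0.3744, 0.1509]
orientation: [0.657, 3.072, -0.0]
force: [-0.0, -0.2, -0.4]
opening: 0.0466
[ 0.54926958 -0.37436641  0.15093387]
[ 239   54   28  148 2616] [252. 127.]
cleat px 252.0 126.7 n 2616 mean [ 0.5011 -0.3602] rect [ 0.5044 -0.3613] [0.0238 0.1318] 67.3 axis deg 157.3 ext -0.0694 0.0624 skew -0.11
```

Run:
```python
from h import *
c=pickle.load(open("pics/w_cleat.pkl","rb"));h=cv2.cvtColor(c["image"],cv2.COLOR_BGR2HSV)
m=(h[...,1]<70)&(h[...,2]>60)
for r in range(55,203,12):
    x=np.where(m[r,200:320])[0]+200;print(r,x.min(),x.max(),end='; ')
top=ray(c,[(np.where(m[r,200:320])[0].mean()+200,r) for r in (60,66,190,196)],.033)[:,:2]
e=ray(c,[(np.where(m[56,200:320])[0].mean()+200,54),(np.where(m[199,200:320])[0].mean()+200,201.5)],.036)[:,:2]
d=top[2:].mean(0)-top[:2].mean(0);yaw=np.degrees(np.arctan2(-d[1],-d[0]))
g=e.mean(0);print("\nlen",np.linalg.norm(e[1]-e[0]),"yaw",yaw,"centre",g)
move((*g,-.024),yaw)
```

```text
55 246 254; 67 244 256; 79 244 256; 91 244 257; 103 239 264; 115 239 265; 127 240 265; 139 240 265; 151 241 266; 163 247 259; 175 247 259; 187 248 259; 199 249 258; 
len 0.13217813005164195 yaw 157.01396613279994 centre [ 0.5043114  -0.36216696]
t 18.8 pos [ 0.5495 -0.374   0.1509] tool x yaw 156.2 tilt z [ 0. -0. -1.] shift cm [ 4.62 -0.74 17.48] turn about tool z -0.9 q6 -1.83
```

```bash
python3 -m inch '[[[1.5,-0.3,3,0,0,-0.9,0],[1.6,-0.3,4,0,0,0,0],[1.5,-0.13,4,0,0,0,0],[0,0,3.5,0,0,0,0],[0,0,2,0,0,0,0]]]';python3 -m inch '[[[0,0,0.9,0,0,0,0],[0,0,0,0,0,0,0],[0,0,0,0,0,0,1],[0,0,0,0,0,0,1],[0,0,0,0,0,0,1]]]' 40;python3 -m inch '[[[0,0,0,0,0,0,1],[0,0,0,0,0,0,1],[0,0,0,0,0,0,1],[0,0,0,0,0,0,1]]]'
```

```text
t: 19.3
tool_pos: [0.5025, -0.3601, -0.0179]
orientation: [-0.62, -3.076, -0.003]
force: [-0.1, 0.8, -0.6]
opening: 0.0464
t: 19.8
tool_pos: [0.5055, -0.363, -0.022]
orientation: [0.627, 3.076, -0.002]
force: [0.0, -0.3, 0.5]
opening: 0.0271
t: 20.2
tool_pos: [0.5049, -0.3627, -0.0228]
orientation: [0.628, 3.077, -0.001]
force: [-0.6, 0.3, 6.5]
opening: 0.0175
```

```bash
python3 -m inch '[[[0,0,-1,0,0,0,1],[0,0,-3,0,0,0,1],[0,0,-4,0,0,0,1],[0,0,-4,0,0,0,1],[0,0,-2,0,0,-6.7,1]]]';python3 -m inch '[[[0,0,0,0,0,-6.7,1],[0,0,0,0,0,0,1]]]'
python3 - <<'E'
from h import *
yaw=np.radians(-9.6);ex=np.array([np.cos(yaw),np.sin(yaw)]);ey=np.array([-ex[1],ex[0]]);o=np.array([.6337,-.0235])
g=o+.01*ey;print(g,robot.read_state()["opening"],robot.read_state()["force"]);move((*g,.11),-9.6)
E
```

```text
t: 20.7
tool_pos: [0.5056, -0.3633, 0.1209]
orientation: [0.446, 3.106, -0.004]
force: [1.6, -0.0, -1.9]
opening: 0.018
t: 20.9
tool_pos: [0.5046, -0.3625, 0.1175]
orientation: [0.262, 3.129, -0.001]
force: [0.6, -0.0, -1.6]
opening: 0.0178
[ 0.63536769 -0.01364004] 0.017802010149024345 [ 0.59083363 -0.02912299 -1.58795245]
t 20.9 pos [ 0.5046 -0.3625  0.1175] tool x yaw 170.4 tilt z [ 0.001 -0.001 -1.   ] shift cm [-7.09 36.57  0.73] turn about tool z 0.0 q6 -2.11
```

```bash
python3 -m inch '[[[-0.7,3.6,0,0,0,0,1],[-0.85,4.4,0,0,0,0,1],[-0.85,4.4,0,0,0,0,1],[-0.85,4.4,0,0,0,0,1],[-0.85,4.4,0,0,0,0,1]]]';python3 -m inch '[[[-0.85,4.4,0,0,0,0,1],[-0.85,4.4,0,0,0,0,1],[-0.85,4.4,0,0,0,0,1],[-0.44,2.17,0,0,0,0,1],[0,0,0,0,0,0,1]]]';python3 -m inch '[[[0,0,0,0,0,0,1],[0,0,0,0,0,0,1]]]'
python3 - <<'E'
from h import *
c=wrist("w_well2");move((.6354,-.0136,-.0128),-9.6)
h=cv2.cvtColor(c["image"],cv2.COLOR_BGR2HSV)
m=(h[...,0]>=17)&(h[...,0]<32)&(h[...,1]>150)&(h[...,2]>100)
blob(c,m,(0,0,240,255),.02,"anchor in well")
m=(h[...,1]<70)&(h[...,2]>60)
blob(c,m,(200,0,320,225),.16,"cleat held")
E
```

```text
t: 21.4
tool_pos: [0.5797, -0.1581, 0.115]
orientation: [-0.271, -3.128, -0.001]
force: [1.9, -1.7, -2.0]
opening: 0.0176
t: 21.9
tool_pos: [0.6353, -0.01, 0.1148]
orientation: [-0.264, -3.128, -0.002]
force: [-0.5, 0.2, -1.6]
opening: 0.0175
t: 22.1
tool_pos: [0.6349, -0.0147, 0.1155]
orientation: [-0.268, -3.129, 0.001]
force: [-0.4, -1.3, -1.8]
opening: 0.0178
t 22.15 pos [ 0.635  -0.0149  0.1158] tool x yaw 170.2 tilt z [-0.001 -0.    -1.   ] shift cm [-0.03  0.14 12.85] turn about tool z -0.2 q6 -1.5
anchor in well px 147.8 157.4 n 2408 mean [ 0.5931 -0.1058] rect [ 0.5972 -0.1048] [0.0668 0.0637] 35.5 axis deg 171.3 ext -0.0459 0.0364 skew -0.4
cleat held px 260.1 179.2 n 3531 mean [ 0.5975 -0.0074] rect [ 0.5941 -0.0069] [0.0232 0.0505] 80.2 axis deg 170.3 ext -0.0219 0.0287 skew 0.28
```

Both are aligned (anchor axis 171°, cleat 170°). Lowering the cleat.

```bash
python3 -m inch '[[[0,0.1,2,0,0,0,1],[0,0,3.5,0,0,0,1],[0,0,3.5,0,0,0,1],[0,0,2,0,0,0,1],[0,0,1,0,0,0,1]]]';python3 -m inch '[[[0,0,0.5,0,0,0,1],[0,0,0.2,0,0,0,1],[0,0,0,0,0,0,1],[0,0,0,0,0,0,1]]]';python3 -m inch '[[[0,0,0.2,0,0,0,1],[0,0,0,0,0,0,1]]]'
```

```text
t: 22.65
tool_pos: [0.6334, -0.0138, -0.0067]
orientation: [-0.268, -3.126, 0.0]
force: [0.2, -0.2, -2.6]
opening: 0.0175
t: 23.05
tool_pos: [0.6371, -0.0128, -0.0092]
orientation: [0.265, 3.128, -0.0]
force: [-0.4, -0.1, -2.5]
opening: 0.0178
t: 23.25
tool_pos: [0.6361, -0.0126, -0.0124]
orientation: [0.265, 3.13, -0.0]
force: [0.3, -0.6, -1.4]
opening: 0.018
```

```bash
python3 -m inch '[[[0,0,0.15,0,0,0,1],[0,0,0,0,0,0,1]]]';python3 -m inch '[[[0,0,0.1,0,0,0,1],[0,0,0,0,0,0,1]]]'
```

```text
t: 23.45
tool_pos: [0.6357, -0.0126, -0.0145]
orientation: [-0.265, -3.13, 0.0]
force: [0.2, -0.4, -2.4]
opening: 0.0177
t: 23.65
tool_pos: [0.6358, -0.0126, -0.0148]
orientation: [-0.265, -3.13, -0.0]
force: [-2.6, 0.4, 3.5]
opening: 0.0175
```

```bash
python3 -m inch '[[[0,0,0,0,0,0,0.2],[0,0,0,0,0,0,0.2],[0,0,0,0,0,0,0.2],[0,0,0,0,0,0,0.2]]]';python3 -m inch '[[[0,0,-1,0,0,0,0.2],[0,0,-4,0,0,0,0.2],[0,0,-4,0,0,0,0],[0,0,-4,0,0,0,-0.5],[0,0,-4,0,0,0,-0.5]]]'
python3 - <<'E'
from h import *
g=np.array([.405,.2155]);a=np.radians(150);p=g-.045*np.array([np.cos(a),np.sin(a)])
move((*p,.15),150)
E
```

```text
t: 24.05
tool_pos: [0.636, -0.0127, -0.0153]
orientation: [0.265, 3.13, -0.0]
force: [-0.3, 0.5, 0.1]
opening: 0.0369
t: 24.55
tool_pos: [0.6358, -0.0126, 0.1573]
orientation: [0.265, 3.13, -0.0]
force: [0.2, 0.2, 0.0]
opening: 0.0565
t 24.55 pos [ 0.6358 -0.0126  0.1573] tool x yaw 170.3 tilt z [ 0.001 -0.    -1.   ] shift cm [22.37 17.05  0.71] turn about tool z 20.3 q6 -1.5
```

```bash
python3 -m inch '[[[3.7,2.84,0.1,0,0,0,-0.5],[3.7,2.84,0.1,0,0,0,-0.5],[3.7,2.84,0.1,0,0,0,-0.5],[3.7,2.84,0.1,0,0,0,-0.5],[3.7,2.84,0.1,0,0,0,-0.5]]]';python3 -m inch '[[[3.7,2.84,0.1,0,0,0,-0.5],[0,0,0,0,0,6.8,-0.5],[0,0,0,0,0,6.8,-0.5],[0,0,0,0,0,6.8,-0.5],[0,0,0,0,0,0,-0.5]]]'
python3 - <<'E'
from h import *
c=wrist("w_block2");h=cv2.cvtColor(c["image"],cv2.COLOR_BGR2HSV);print(c["s"]["tool_pos"])
m=(h[...,0]>=15)&(h[...,0]<32)&(h[...,2]>110)
k=blob(c,m,(170,20,370,250),.028,"block")
ys,xs=np.where(k)
for r in range(ys.min(),ys.max()+1,8): x=xs[ys==r];print(r,x.min(),x.max(),end='; ')
m=((h[...,1]<60)&(h[...,2]>70));m[:20]=0
n,l,st,ce=cv2.connectedComponentsWithStats(m[:250].astype(np.uint8))
for i in range(1,n):
    if st[i,4]>80:print(st[i],ce[i].round(0))
E
```

```text
t: 25.05
tool_pos: [0.4762, 0.1595, 0.1507]
orientation: [0.265, 3.129, 0.001]
force: [0.4, 1.3, 0.9]
opening: 0.07
t: 25.55
tool_pos: [0.4457, 0.1929, 0.1496]
orientation: [0.817, 3.033, 0.001]
force: [-0.6, 0.1, -0.1]
opening: 0.0699
[0.44572292 0.19288629 0.14960767]
block px 259.3 122.8 n 3621 mean [0.3995 0.2194] rect [0.4012 0.2185] [0.0451 0.0797] 58.7 axis deg 148.4 ext -0.0417 0.038 skew -0.06
80 256 263; 88 242 278; 96 238 282; 104 236 284; 112 235 284; 120 235 284; 128 235 283; 136 235 283; 144 236 282; 152 238 280; 160 243 274; 168 271 271; [254 120  11  10  90] [259. 124.]
[ 454  124   28   87 1322] [467. 167.]
[441 149   6  30 126] [444. 163.]
[245 163  27  19 308] [258. 172.]
[  42  184   65   43 1118] [ 67. 206.]
[ 69 218  26  23 325] [ 82. 229.]
[149 229  41  21 553] [171. 240.]
[331 229  40  21 497] [349. 240.]
```

Run:
```python
from h import *
c=pickle.load(open("pics/w_block2.pkl","rb"));g=ray(c,[(259.5,123.5)],.029)[0];print(g)
a=ray(c,[(259.5,92),(258.8,150)],.029);d=a[0]-a[1];yaw=np.degrees(np.arctan2(d[1],d[0]));print(yaw)
move((*g[:2],-.022),148.8)
```

```text
[0.39971951 0.21943097 0.029     ]
149.06243094231564
t 25.6 pos [0.4458 0.1927 0.1495] tool x yaw 150.1 tilt z [ 0.001  0.    -1.   ] shift cm [ 5.34  0.   17.14] turn about tool z 1.3 q6 -0.75
```

```bash
python3 -m inch '[[[1.8,0,3,0,0,1.2,-0.5],[1.8,0,4,0,0,0,-0.5],[1.74,0,4,0,0,0,-0.5],[0,0,3.5,0,0,0,-0.5],[0,0,2,0,0,0,-0.5]]]';python3 -m inch '[[[0,0,0.6,0,0,0,-0.5],[0,0,0,0,0,0,-0.5],[0,0,0,0,0,0,1],[0,0,0,0,0,0,1],[0,0,0,0,0,0,1]]]' 30;python3 -m inch '[[[0,0,0,0,0,0,1],[0,0,0,0,0,0,1],[0,0,0,0,0,0,1],[0,0,0,0,0,0,1]]]'
```

```text
t: 26.1
tool_pos: [0.3975, 0.2194, -0.019]
orientation: [-0.839, -3.025, 0.003]
force: [-0.4, 0.2, -0.1]
opening: 0.0699
t: 26.6
tool_pos: [0.401, 0.2204, -0.0209]
orientation: [0.846, 3.024, 0.002]
force: [-0.3, 1.0, 0.1]
opening: 0.0504
t: 27.0
tool_pos: [0.4006, 0.2202, -0.0213]
orientation: [0.846, 3.024, 0.001]
force: [-1.8, -1.9, 7.6]
opening: 0.0439
```

```bash
python3 -m inch '[[[0,0,-1,0,0,0,1],[0,0,-3,0,0,0,1],[0,0,-4,0,0,0,1],[0,0,-4,0,0,-7.2,1],[0,0,-2,0,0,-7.2,1]]]';python3 -m inch '[[[0,0,0,0,0,-7.2,1],[0,0,0,0,0,0,1]]]'
python3 - <<'E'
from h import *
yaw=np.radians(-9.6);ex=np.array([np.cos(yaw),np.sin(yaw)]);ey=np.array([-ex[1],ex[0]]);o=np.array([.6337,-.0235])
g=o-.01*ex+.09*ey;print(g,robot.read_state()["opening"],robot.read_state()["force"]);move((*g,.118),-9.6)
E
```

```text
t: 27.5
tool_pos: [0.4013, 0.2208, 0.1221]
orientation: [0.452, 3.105, 0.004]
force: [0.3, 1.2, -1.3]
opening: 0.0433
t: 27.7
tool_pos: [0.4002, 0.2203, 0.119]
orientation: [0.261, 3.129, 0.001]
force: [-0.1, 0.7, -2.6]
opening: 0.0435
[0.63884923 0.06690733] 0.043450483493774616 [-0.08603103  0.72887639 -2.62939453]
t 27.7 pos [0.4002 0.2203 0.119 ] tool x yaw 170.5 tilt z [ 0.002  0.001 -1.   ] shift cm [-26.08 -11.17   0.13] turn about tool z 0.1 q6 -1.01
```

```bash
python3 -m inch '[[[-3.2,-1.4,0,0,0,0,1],[-4,-1.7,0,0,0,0,1],[-4,-1.7,0,0,0,0,1],[-4,-1.7,0,0,0,0,1],[-4,-1.7,0,0,0,0,1]]]';python3 -m inch '[[[-4,-1.7,0,0,0,0,1],[-2.9,-1.27,0,0,0,0,1],[0,0,0,0,0,0,1],[0,0,0,0,0,0,1],[0,0,0,0,0,0,1]]]'
python3 - <<'E'
from h import *
move((.6388,.0669,-.0113),-9.6)
E
```

```text
t: 28.2
tool_pos: [0.5757, 0.1058, 0.1166]
orientation: [-0.271, -3.128, 0.0]
force: [0.2, 0.1, -1.0]
opening: 0.0433
t: 28.7
tool_pos: [0.6371, 0.0667, 0.1169]
orientation: [-0.267, -3.128, -0.0]
force: [-0.4, -0.0, -1.4]
opening: 0.0438
t 28.7 pos [0.6371 0.0667 0.1169] tool x yaw 170.3 tilt z [-0.002  0.    -1.   ] shift cm [-0.19  0.05 12.82] turn about tool z -0.1 q6 -1.38
```

```bash
python3 -m inch '[[[-0.2,0,2,0,0,0,1],[0,0,3.5,0,0,0,1],[0,0,3.5,0,0,0,1],[0,0,2,0,0,0,1],[0,0,1,0,0,0,1]]]';python3 -m inch '[[[0,0,0.5,0,0,0,1],[0,0,0.2,0,0,0,1],[0,0,0.1,0,0,0,1],[0,0,0,0,0,0,1],[0,0,0,0,0,0,1]]]';python3 -m inch '[[[0,0,0.1,0,0,0,1],[0,0,0,0,0,0,1]]]'
```

```text
t: 29.2
tool_pos: [0.6373, 0.0668, -0.005]
orientation: [-0.264, -3.126, 0.0]
force: [-1.2, 0.2, -2.6]
opening: 0.0434
t: 29.7
tool_pos: [0.6411, 0.0657, -0.0091]
orientation: [0.265, 3.129, 0.0]
force: [0.4, 0.4, -2.1]
opening: 0.0437
t: 29.9
tool_pos: [0.6404, 0.0657, -0.0111]
orientation: [0.265, 3.13, 0.0]
force: [-0.3, -0.5, -2.3]
opening: 0.0436
```

```bash
python3 -m inch '[[[0,0,0.15,0,0,0,1],[0,0,0,0,0,0,1],[0,0,0,0,0,0,1]]]';python3 -m inch '[[[0,0,0.1,0,0,0,1],[0,0,0,0,0,0,1]]]'
```

```text
t: 30.2
tool_pos: [0.6401, 0.0657, -0.013]
orientation: [-0.265, -3.13, 0.0]
force: [0.8, 0.9, -1.1]
opening: 0.0438
t: 30.4
tool_pos: [0.6404, 0.0657, -0.0133]
orientation: [0.265, 3.13, -0.0]
force: [-2.8, -0.2, 2.4]
opening: 0.0437
```

```bash
python3 -m inch '[[[0,0,0,0,0,0,-0.2],[0,0,0,0,0,0,-0.2],[0,0,0,0,0,0,-0.2],[0,0,0,0,0,0,-0.2]]]';python3 -m inch '[[[0,0,-1,0,0,0,-0.2],[0,0,-4,0,0,0,-0.2],[0,0,-4,0,0,0,-0.2],[0,0,-4,0,0,0,-0.2],[0,0,-4,0,0,0,-0.2]]]';python3 -m inch '[[[3,3,0,0,0,0,-0.2],[3,3,0,0,0,0,-0.2],[3,3,0,0,0,0,-0.2],[3,3,0,0,0,0,-0.2],[2,3,0,0,0,0,-0.2]]]';python3 -m inch '[[[1,3.5,0,0,0,0,-0.2],[1,3.5,0,0,0,0,-0.2],[1,3.5,0,0,0,0,-0.2],[1,3.5,0,0,0,0,-0.2],[0,0,0,0,0,0,-0.2]]]'
python3 - <<'E'
from h import *
c=robot.read_camera("top");s=robot.read_camera("scene")
a=cv2.resize(c["image"][110:210,200:345],None,fx=3.4,fy=3.4,interpolation=cv2.INTER_CUBIC)
b=cv2.resize(s["image"][140:280,195:355],None,fx=2,fy=2,interpolation=cv2.INTER_CUBIC)
o=np.zeros((340,800,3),np.uint8);o[:a.shape[0],:a.shape[1]]=a;o[:280,495:495+305]=b[:,:305];cv2.imwrite("pics/final.png",o)
E
```

```text
t: 30.8
tool_pos: [0.6404, 0.0657, -0.0138]
orientation: [0.265, 3.13, 0.0]
force: [-0.3, -0.4, -0.2]
opening: 0.0558
t: 31.3
tool_pos: [0.6402, 0.0657, 0.1588]
orientation: [0.265, 3.13, 0.0]
force: [0.7, -1.0, 0.2]
opening: 0.0558
t: 31.8
tool_pos: [0.526, 0.2386, 0.1573]
orientation: [0.264, 3.13, 0.001]
force: [0.6, 0.5, -0.7]
opening: 0.0558
t: 32.3
tool_pos: [0.5103, 0.386, 0.1569]
orientation: [0.259, 3.131, 0.003]
force: [0.6, -0.4, 0.0]
opening: 0.0558
```

View pics/final.png

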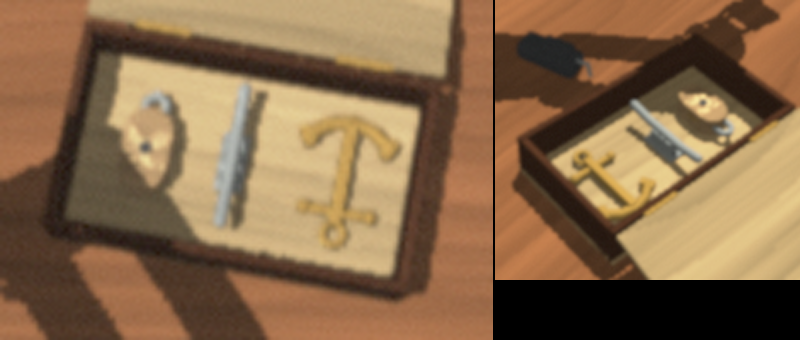

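All three lie flat in the well: the block at left (150,145), the cleat in the middle (237,155) and the anchor at right (347,180). They are clear of each other and of the walls. Handing in.

Run:
```python
from plant import robot
print(robot.close_job(),robot.read_state()["t"])
```

```text
the job is handed in; nothing more can be done
the job is handed in; nothing more can be done
```

The anchor, the long horn cleat and the pulley block are in the parts well, stowed in that order, and the job is handed in. They were in place about 32 s into the 69 s allowed. The last top and scene pictures show all three lying flat, same side up, clear of each other and of the walls. The gripper was raised and well away to the side.

- **Failed grasps:** The first anchor grasps closed on nothing, because the true fingertip height was about 34 mm above the height the robot reported.
- **Finding the offset:** I found this by lowering the closed fingertips onto the anchor's shank. Wrist force reached about 35 N there before I backed off, and I corrected all later heights for the offset.
- **Checks that agreed:** The grip openings read 11, 17.5 and 44 mm against object widths of 12, 18 and 44 mm. The cleat and block both showed a contact force on the well floor at the expected height before release.
- **Less certain:** The anchor showed no contact force before I released it at about floor height, so it may have dropped about a millimetre. I also never found the cause of the height offset.

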